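# Turn the specimen piston a quarter for the crossing lap and hold it on the plate

## Task

The next lapping pass must cross the scratches of the last one: lift the specimen piston in the lapping jig until its key is clear of the sleeve, turn it a quarter turn from the red-marked keyway to the green-marked one, and push it down against its lift spring until the key slips home and the specimen bears on the lapping plate. Finish while still holding the piston pressed fully down, since the spring would lift it off again, and leave everything else standing where it is.

Things in the scene. Friction and masses are not known exactly. Their poses are not given: they have to be found in the camera images.
- piston_grip (a point): centre of the loose piston's upright round black grip, 30 mm in diameter, 42 mm high. Under the grip, its top 21 mm below this point, is a dark steel flange 58 mm across, 6 mm thick (fingertips may bear on it). Under that hangs the steel shaft, 30 mm across; its flat foot, the specimen face, is 95 mm below this point. z up; x points the way of the key, as do the white lines on flange and grip. 0.38 to 0.58 kg
- key_end (a point): lower end of the brass key on the piston's shaft, 59 mm below the grip's centre, 16 mm out from the axis; axes as for piston_grip. The key is 6.5 mm wide, 20 mm long, with a rounded lower end, and reaches 20.5 mm out from the axis (5.5 mm out of the shaft)
- jig_top (a point): centre of the top rim of the jig's upright steel sleeve (the hub), fixed on the machine: 56 mm outside, bore 32 mm, 60 mm deep down to the plate. z up, x along the keyway with the red mark, y along the keyway with the green mark (a quarter turn anticlockwise from above). Key clear of the sleeve: grip centre over 59 mm above this point; up to 85 mm the bore still guides the shaft. Home: 35 mm
- red_keyway (a point): top of the red-marked keyway at the sleeve's rim, 18 mm from the axis. It is a straight slot 8.5 mm wide through the sleeve wall from top to bottom; a red line on the jig's foot ring (31 to 47 mm from the axis, 44 mm lower) points along it. The key stands in it at the start
- green_keyway (a point): the same for the green-marked keyway, where the key must go. There are only these two keyways, a quarter turn apart
- lift_ring (a joint): sprung brass ring round the shaft, between sleeve and flange: 0 = up, with its top 14 mm above the rim; grows as it is pushed down (m, 0 to 0.009). It pushes up with 8 N, plus 1 N per mm, and carries the piston by its flange: grip centre then 41 mm above the rim. 6 mm lower (0.006) the specimen meets the plate; that takes 8 to 10 N beyond the piston's weight, and a few more to bear on it
- piston: the piston as a whole; origin at the centre of its foot (the specimen face), axes as for point piston_grip
- plate: round dark cast-iron lapping plate, 200 mm in diameter, 12 mm thick, lying still in the machine's bowl; origin at the centre of its underside; its top face is 140 mm above the bench
- lapper: white bench lapping machine, 380 by 300 mm, deck 125 mm above the bench, with a grey bowl (260 mm across, rim 152 mm above the bench) and a steel roller arm that reaches to the jig's foot ring, all of it lower than 180 mm above the bench; origin on the bench under its middle, x towards its back. It does not move
- puck_black: mounted specimen, black resin disc 30 mm across, 18 mm high, standing on the machine's front deck; a bystander; origin at the centre of its underside
- puck_red: mounted specimen, red resin disc 30 mm across, 18 mm high, standing on the machine's front deck; a bystander; origin at the centre of its underside
- lube: small white lubricant bottle with blue cap, 36 mm across, 75 mm high, standing on the machine's front deck; a bystander; origin at the centre of its underside
- wash_bottle: white wash bottle with red cap, 68 mm across, 190 mm high, on the bench to the left; a bystander; origin at the centre of its underside
- suspension: blue bottle of polishing suspension with yellow cap, 60 mm across, 130 mm high, on the bench to the left; a bystander; origin at the centre of its underside
- beaker: glass beaker, 72 mm across, 90 mm high, on the bench to the right; a bystander; origin at the centre of its underside
- load_weight: flat steel weight ring, 80 mm across, 22 mm high, on the bench to the right; a bystander; origin at the centre of its underside

How it is judged:
On the way:
1. the piston is lifted until its key is clear of the sleeve (z of piston_grip in the frame of jig_top above 0.0595 m), for 0.1 s.
At the end, for the whole second after the job is handed in: Key in the green-marked keyway (quarter turn within 0.2 rad), piston upright and fully down (grip centre under 36.8 mm above the sleeve rim; home is 35 mm), at rest, specimen pressing on the plate with over 2 N, the fingers still bearing on the piston with over 2 N (z of piston_grip in the frame of jig_top below 0.0368 m and horizontal distance between piston_grip and jig_top below 0.004 m and angle between piston_grip's own z axis and vertical below 0.08 rad and angle between the x axis of piston_grip and the y axis of jig_top, either way round below 0.2 rad and contact force between piston and plate above 2 N and contact force between the fingers and piston above 2 N and linear speed of piston below 0.01 m/s); the arm keeps its last pose, push and grip.
It fails at once if a bystander (specimen, bottle, beaker or weight) is pushed more than 25 mm or knocked over (distance of any of puck_black, puck_red, lube, wash_bottle, suspension, beaker, load_weight from where it was at the start of the episode above 0.025 m or angle between any of puck_black, puck_red, lube, wash_bottle, suspension, beaker, load_weight's own z axis and vertical above 0.5 rad).
It also fails if it takes over 51 s, if anything falls off the work surface, if the arm or the gripper's body presses on something with over 40 N, if the wrist force passes 120 N, or if a joint passes its speed limit or range.

## Robot

A 6-joint arm with a two-finger parallel gripper is mounted at the origin on the work surface. World frame = base frame: x ahead of the robot, y to its left, z up, the work surface at z = 0. Lengths are in m, angles in rad, forces in N, time in s.
With the tool pointing down it reaches from about 0.35 to 0.85 m from the base axis. Payload 8.1 kg.
Tool frame: the origin (TCP) lies between the finger pads; the fingertips stand 25 mm ahead of it and the grasp point (between the pads) lies 6 mm ahead of it (robot.tip_extent is the distance from the TCP to the fingertips, in m); z points along the fingers, y is the direction in which the jaws open and shut (so a half turn about z gives the same grasp; the last joint's range is limited). The gripper opens to 93 mm and grips with 3 to 60 N. Pads are 15 mm wide; open, the fingers measure 128 mm over their backs; the gripper's body (75 mm by 188 mm) begins 65 mm behind the grasp point.
Start: joints at [-1.225, 0.13, 1.488, -0, 1.523, -0.085], TCP at [0.251, -0.545, 0.244] pointing down, gripper open.
Joint ranges: [-2.96, 2.96], [-0.89, 2.26], [0.02, 2.5], [-1.34, 4.48], [0, 2.73], [-2.66, 2.66]. Speed limits (rad/s): [2.39, 2.39, 2.79, 3.14, 3.14, 3.14].

## Interface

Orientations are given as a rotation vector (axis times angle).
In Python, from plant import robot gives the robot as it stands.
- The arm moves only by the tool drive_tool, never from a script. Its argument "increments" is a list of rows, each a list of 7 numbers: the closure, from 0 (fully open) to 1 (shut), then the shift along the world's x, y, z in units of 25 mm (1.0 is 25 mm), then the turn, a rotation vector about the world's x, y, z in rad. In form: [[gripper, dx, dy, dz, rx, ry, rz], ...]. A call has 1 to 20 rows; each row is the pose to reach, as a shift and turn from the pose commanded when the call began; what a row does not reach only later rows make up. A row lasts 1/12 s, in which the tool goes at most 41.7 mm and 7.16 degrees, less where a joint would pass 70% of its speed; a pose out of reach is approached as far as the arm can. A call with a gripper value outside its range is refused whole. The fingers move at their own pace and stop on an object; "squeeze" is the grip in N (left out, the last holds). Time passes only in rows, so rows that repeat a pose let the fingers close. It gives the time, the measured TCP pose, the force and the opening at its end, in the units of the state.
- robot.read_state(): the state, without advancing time (a new reading comes with each control period).
- robot.read_camera(name): name is "scene" or "top"; returns a dict with "image" (480x640x3 uint8, red, green, blue), "fx", "fy", "cx", "cy" (pixels), "T" (4x4, takes a point from camera to world coordinates). Camera axes: x right, y down, z forward; pixel columns grow to the right and rows downward; lengths in m; the calibration is good to about 2 mm. A picture is of the moment at which its call begins. There is no depth.
- robot.close_job(): hands the job in, once; it reports no verdict.
The state is a dict: "t": time; "q": joint angles; "dq": joint speeds; "joint_torque": joint torques, N m; "tool_pos": TCP position; "orientation": TCP orientation; "force": force on the tool from outside, world axes, zero at the start; "wrist_torque": the same for the moment, N m; "opening": finger opening in m.
Only numpy, scipy, OpenCV 4.12 (cv2) and the standard library are available. Lean on these libraries where they do the work, as an engineer would, in place of code of your own. Each camera call takes 0.05 s, during which the arm holds its last target.

## Working session

There is one attempt and no reset: what is moved stays moved. The work goes in short steps, Python scripts to look and compute and a tool call to move; the robot and the scene stay as the last step left them, time stands still between calls to the robot, and variables do not carry over. Pictures are saved under pics/ and viewed, and the job is handed in when it is done.

Besides the shell and the picture viewer there is one more tool, called as name([rows], argument=value, ...), one row to a line, values as JSON. drive_tool: Moves the arm, as the interface text tells. Its arguments: {"type":"object","properties":{"increments":{"type":"array"},"squeeze":{"type":"number"}},"required":["increments"]}

```bash
mkdir -p pics; ls
python3 - <<'E'
from plant import robot
import cv2
for n in("scene","top"):
    c=robot.read_camera(n); cv2.imwrite(f"pics/{n}0.png",c["image"][:,:,::-1]); print(n,c["fx"],c["fy"],c["cx"],c["cy"]);print(c["T"].round(4) if hasattr(c["T"],'round') else c["T"])
print(robot.read_state())
E
```

```text
pics
scene 458.9946738970993 458.9946738970993 322.2573722073764 239.34662171104983
[[-0.168   0.6352 -0.7539  1.3392]
 [ 0.9858  0.1024 -0.1334  0.1398]
 [-0.0075 -0.7655 -0.6434  0.8691]
 [ 0.      0.      0.      1.    ]]
top 547.4467589425243 547.4467589425243 315.09534285341635 229.53017383359094
[[-1.1200e-02 -9.8880e-01  1.4850e-01  3.2590e-01]
 [-9.9990e-01  1.0900e-02 -2.7000e-03  1.0600e-02]
 [ 1.0000e-03 -1.4850e-01 -9.8890e-01  1.4185e+00]
 [ 0.0000e+00  0.0000e+00  0.0000e+00  1.0000e+00]]
{'t': 0.1, 'q': array([-1.22542651e+00,  1.31067493e-01,  1.48913540e+00,  1.64540043e-05,
        1.52302502e+00, -8.54401985e-02]), 'dq': array([-0.00279737, -0.00026479, -0.00305045,  0.00057233,  0.00267632,
        0.00093447]), 'joint_torque': array([ 1.39018885e-03, -5.61338997e+01, -4.93098271e+01,  7.70396227e-02,
        2.90601910e-02, -9.88601687e-05]), 'tool_pos': array([ 0.25041   , -0.5447363 ,  0.24272237]), 'orientation': array([-3.06740432e+00, -6.71145477e-01,  3.07141590e-04]), 'force': array([ 0.36935647, -0.11025989,  0.63739438]), 'wrist_torque': array([-0.04375112, -0.01694783,  0.00206622]), 'opening': 0.09292452577119634}
```

View pics/scene0.png

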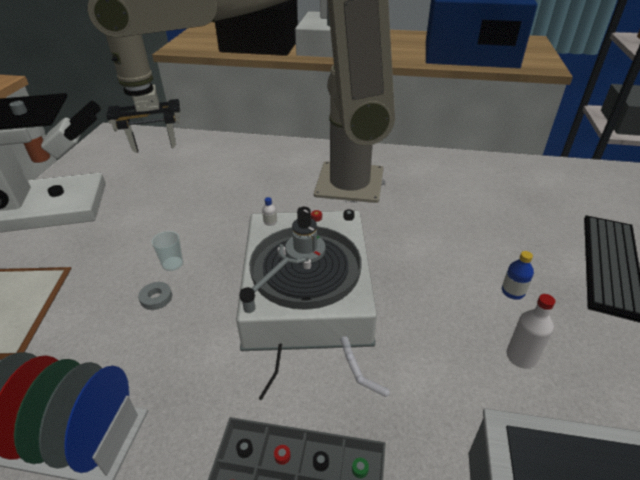

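View pics/top0.png

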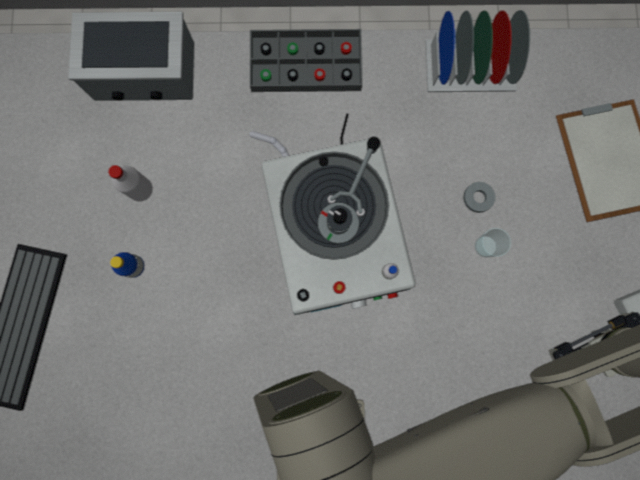

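Run:
```python
import cv2
a=cv2.imread("pics/top0.png")[175:255,290:390]; cv2.imwrite("pics/topz.png",cv2.resize(a,None,fx=7,fy=7,interpolation=cv2.INTER_CUBIC))
a=cv2.imread("pics/scene0.png")[195:285,255:355]; cv2.imwrite("pics/scenez.png",cv2.resize(a,None,fx=6,fy=6,interpolation=cv2.INTER_CUBIC))
```

```text
(no output)
```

View pics/topz.png

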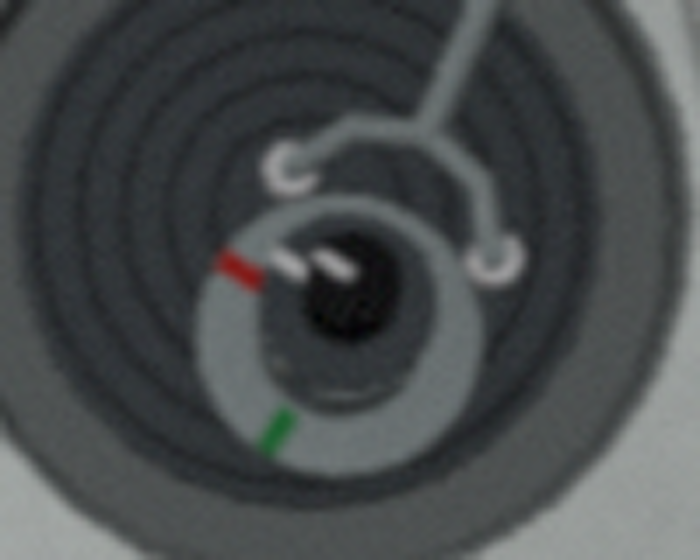

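View pics/scenez.png

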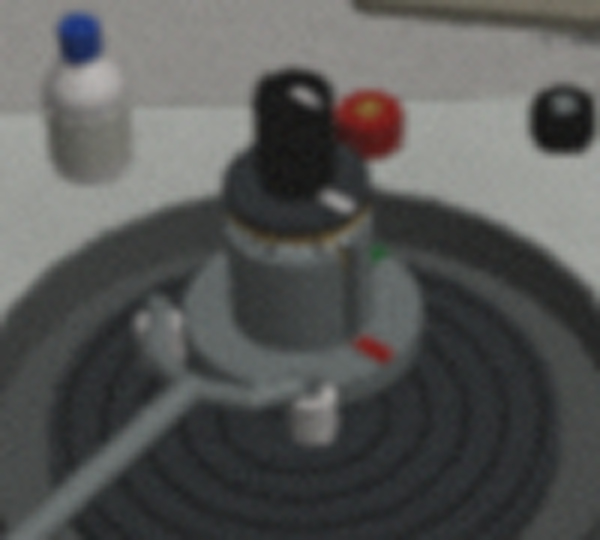

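```bash
cat > h.py <<'E'
from plant import robot
import cv2, numpy as np
def ray(c,u,v,z):
    T=np.array(c["T"]); d=T[:3,:3]@np.array([(u-c["cx"])/c["fx"],(v-c["cy"])/c["fy"],1]); o=T[:3,3]
    return o+d*(z-o[2])/d[2]
def proj(c,p):
    T=np.array(c["T"]); q=T[:3,:3].T@(np.array(p)-T[:3,3]); return np.array([c["fx"]*q[0]/q[2]+c["cx"],c["fy"]*q[1]/q[2]+c["cy"]])
def cen(m,roi):
    x0,y0,x1,y1=roi; M=np.zeros(m.shape,np.uint8); M[y0:y1,x0:x1]=m[y0:y1,x0:x1]
    n,l,s,ce=cv2.connectedComponentsWithStats(M)
    i=1+np.argmax(s[1:,4]); return ce[i],s[i,4]
E
python3 - <<'E'
from h import *
import math
R={"top":(290,175,390,255),"scene":(280,200,340,262)}
for n in R:
    c=robot.read_camera(n); im=c["image"].astype(int); r,g,b=im[...,0],im[...,1],im[...,2]
    red=((r>90)&(r>2*g)).astype(np.uint8); gr=((g>1.5*r)&(g>1.3*b)&(g>50)).astype(np.uint8)
    roi=R[n]
    if n=="scene": roi=(310,240,325,260)
    pr,a=cen(red,roi)
    if n=="scene": roi=(312,230,325,245)
    pg,a2=cen(gr,roi)
    A=ray(c,*pr,.156);B=ray(c,*pg,.156)
    print(n,pr,a,pg,a2,A,B,np.hypot(*(A-B)[:2]))
    # right isoceles: centre C, A-C=u, B-C=rot90(u)
    d=(B-A)[:2]; # rot90(u)-u=d
    u=np.linalg.solve(np.array([[-1,-1],[1,-1.]]),d); C=A[:2]-u
    print("C",C,"r",np.hypot(*u),"yaw red",math.atan2(u[1],u[0]))
    bl=((r<32)&(g<32)&(b<32)).astype(np.uint8)
    if n=="top":
        pb,ab=cen(bl,(325,205,352,230)); print("grip",pb,ab,ray(c,*pb,.262))
        w=((r>130)&(g>130)&(b>130)).astype(np.uint8)
        pw,aw=cen(w,(333,208,342,217)); print("white grip",pw,aw,ray(c,*pw,.262))
        pw,aw=cen(w,(328,209,334,217)); print("white fl",pw,aw,ray(c,*pw,.220))
        print("proj centre grip top",proj(c,[*C,.262]),proj(c,[*C,.156]))
    else:
        print(proj(c,[*C,.262]),proj(c,[*C,.220]))
s=robot.read_state();print(cv2.Rodrigues(s["orientation"])[0].round(3),s["tool_pos"])
E
```

```text
top [323.8125 213.125 ] 16 [329.05 236.2 ] 20 [ 0.55411765 -0.01365657  0.156     ] [ 0.49942391 -0.02510677  0.156     ] 0.055879449159539504
C [ 0.53249588 -0.04672854] r 0.039512737429679305 yaw red 0.9917688464640894
grip [340.47328244 216.61068702] 131 [ 0.52697037 -0.04723328  0.262     ]
white grip [337.33333333 212.16666667] 6 [ 0.53672433 -0.04066847  0.262     ]
white fl [330.5 212. ] 8 [ 0.54492568 -0.02733655  0.22      ]
proj centre grip top [340.19143167 214.07558176] [338.08843344 222.07893306]
scene [317.2 253. ] 10 [317.5 236.5] 4 [ 0.55436728 -0.01138155  0.156     ] [ 0.49492431 -0.02128551  0.156     ] 0.06026237824378919
C [ 0.52959777 -0.04605501] r 0.04261193630661201 yaw red 0.9504943371656933
[303.18797885 208.65723953] [303.8154479  223.46311257]
[[ 0.909  0.418 -0.   ]
 [ 0.418 -0.909  0.001]
 [ 0.    -0.001 -1.   ]] [ 0.25046248 -0.54486624  0.24295081]
```

Run:
```python
from h import *
from scipy.optimize import least_squares
c=robot.read_camera("top"); g=cv2.cvtColor(c["image"],cv2.COLOR_RGB2GRAY).astype(float); g=cv2.GaussianBlur(g,(0,0),0.7)
def fit(c0,z,R,lo,hi,sgn,angs):
    C=np.array(c0)
    for it in range(4):
        P=[]
        for a in angs:
            rs=np.linspace(lo,hi,50)
            px=np.array([proj(c,[C[0]+r*np.cos(a),C[1]+r*np.sin(a),z]) for r in rs]).astype(np.float32)
            v=cv2.remap(g.astype(np.float32),px[:,0].reshape(1,-1),px[:,1].reshape(1,-1),cv2.INTER_LINEAR)[0]
            d=sgn*np.gradient(v); i=np.argmax(d)
            if d[i]>0.5 and 0<i<49: P.append(C+rs[i]*np.array([np.cos(a),np.sin(a)]))
        P=np.array(P)
        s=least_squares(lambda p:np.hypot(P[:,0]-p[0],P[:,1]-p[1])-p[2],[*C,R],loss="soft_l1",f_scale=.0007)
        C=s.x[:2]
    print(z,s.x.round(4),len(P),"resid",np.median(abs(s.fun)).round(5))
# ring outer: bright inside -> dark outside
fit([.531,-.0465],.156,.047,.039,.054,-1,np.linspace(0,2*np.pi,72,endpoint=False))
# flange outer, dark inside -> bright, restrict to sides facing ring
fit([.531,-.0465],.220,.029,.023,.034,1,np.linspace(-np.pi/2-.9,np.pi/2+.3,60))
# grip top: back half
fit([.531,-.0465],.262,.015,.010,.020,1,np.linspace(-1.7,1.7,50))
for n in ("scene",):
    c=robot.read_camera(n); print(c["image"][208,290:320].mean(1).round(), c["image"][212,290:320].mean(1).round())
```

```text
0.156 [ 0.532  -0.0465  0.0477] 71 resid 0.00047
0.22 [ 0.5312 -0.0462  0.0285] 57 resid 0.0005
0.262 [ 0.5362 -0.0447  0.0165] 45 resid 0.00137
[137. 137. 136. 138. 136. 139. 132. 115.  77.  44.  34.  23.  26.  27.
  32.  32.  26.  29.  50.  88. 119. 134. 141. 135. 140. 140. 139. 137.
 138. 136.] [137. 136. 138. 140. 138. 138. 118.  60.  29.  24.  28.  26.  26.  29.
  38.  59.  78.  83.  63.  45.  68.  91.  76.  63.  71.  82.  88.  85.
  75.  64.]
```

drive_tool([
  [0,0,0,1.5,0,0,0],
  [0,0.3,0.5,3.1,0,0,0],
  [0,1.1,2,3.1,0,0,0],
  [0,2,3.5,3.1,0,0,0],
  [0,2.8,5,3.1,0,0,0],
  [0,3.6,6.4,3.1,0,0,0],
  [0,4.4,7.8,3.1,0,0,0],
  [0,5.2,9.2,3.1,0,0,0],
  [0,6,10.6,3.1,0,0,0],
  [0,6.8,12,3.1,0,0,0],
  [0,7.6,13.4,3.1,0,0,0],
  [0,8.4,14.8,3.1,0,0,0],
  [0,9.2,16.2,3.1,0,0,0],
  [0,10,17.6,3.1,0,0,0],
  [0,10.7,18.9,3.1,0,0,0],
  [0,11.1,19.6,3.1,0,0,0],
  [0,11.24,19.93,3.1,0,0,0],
  [0,11.24,19.93,3.1,0,0,0],
  [0,11.24,19.93,3.1,0,0,0],
])

```text
t: 1.88
tool_pos: [0.5313, -0.0473, 0.321]
orientation: [3.068, 0.672, -0.001]
force: [0.3, 0.2, 0.2]
opening: 0.093
```

drive_tool([
  [0,0,0.03,-0.6,0,0,0],
  [0,0,0.03,-1.2,0,0,0],
  [0,0,0.03,-1.8,0,0,0],
  [0,0,0.03,-2.4,0,0,0],
  [0,0,0.03,-2.8,0,0,0],
  [0,0,0.03,-2.9,0,0,0],
  [0,0,0.03,-2.9,0,0,0],
])

```text
t: 2.47
tool_pos: [0.5309, -0.0471, 0.248]
orientation: [-3.069, -0.669, 0.002]
force: [0.0, 0.1, 0.6]
opening: 0.0931
```

```bash
cat > pic.py <<'E'
from h import *
import sys
k=sys.argv[1]; L=[]
for n,(x,y) in (("top",(290,165)),("scene",(253,165))):
    c=robot.read_camera(n); a=c["image"][y:y+100,x:x+100,::-1]; L.append(cv2.resize(a,(400,400),interpolation=cv2.INTER_CUBIC))
cv2.imwrite(f"pics/{k}.png",np.hstack(L))
s=robot.read_state()
R=cv2.Rodrigues(s["orientation"])[0]
print(s["t"],s["tool_pos"].round(4),s["force"].round(1),s["wrist_torque"].round(2),s["opening"].round(4),"yaw y",round(float(np.arctan2(R[1,1],R[0,1])),3),s["q"].round(2))
E
python3 pic.py p1
```

```text
Traceback (most recent call last):
  File "pic.py", line 9, in <module>
    print(s["t"],s["tool_pos"].round(4),s["force"].round(1),s["wrist_torque"].round(2),s["opening"].round(4),"yaw y",round(float(np.arctan2(R[1,1],R[0,1])),3),s["q"].round(2))
                                                                                       ^^^^^^^^^^^^^^^^^^
AttributeError: 'float' object has no attribute 'round'
```

View pics/p1.png

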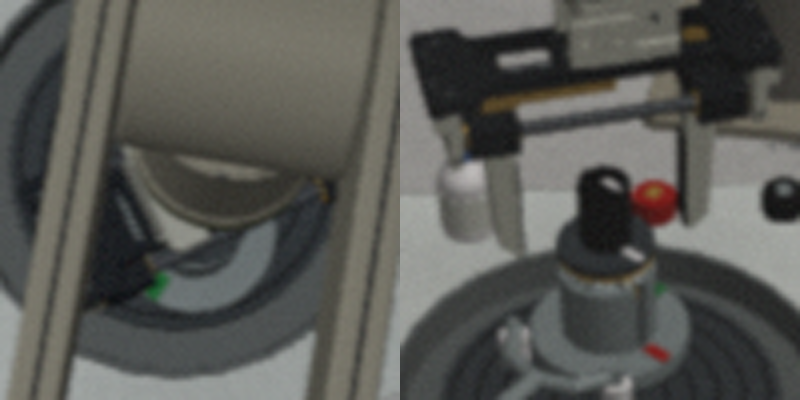

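The scene half shows the grip at about (603,212), centred between fingers at (508,200) and (697,165); the white line lies over the red mark. Closing gently.

drive_tool([
  [0.3,0,0,0,0,0,0],
  [0.6,0,0,0,0,0,0],
  [1,0,0,0,0,0,0],
  [1,0,0,0,0,0,0],
  [1,0,0,0,0,0,0],
  [1,0,0,0,0,0,0],
  [1,0,0,0,0,0,0],
  [1,0,0,0,0,0,0],
  [1,0,0,0,0,0,0],
  [1,0,0,0,0,0,0],
], squeeze=10)

```text
t: 3.4
tool_pos: [0.5315, -0.0461, 0.2486]
orientation: [-3.069, -0.671, 0.0]
force: [-1.9, 2.4, 2.8]
opening: 0.0308
```

```bash
sed -i 's/s\["opening"\].round(4)/round(s["opening"],4)/' pic.py; python3 pic.py p2
```

```text
3.5 [ 0.5315 -0.046   0.2486] [-0.9  1.7  0.9] [ 0.16  0.1  -0.  ] 0.0296 yaw y -1.14 [-0.18 -0.05  1.67  0.    1.53  0.96]
```

View pics/p2.png

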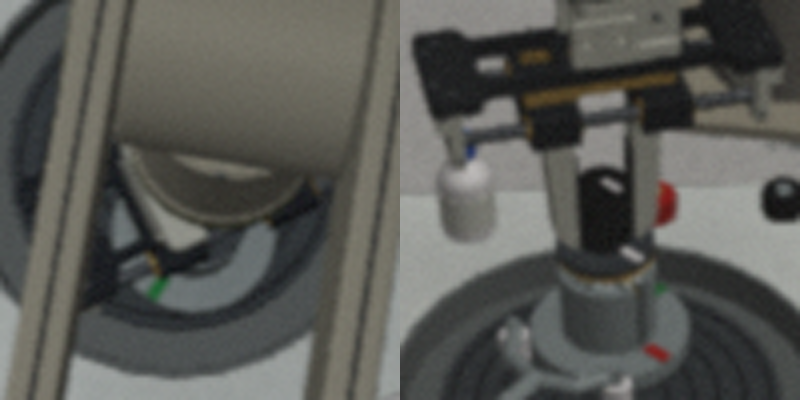

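Gripped (opening ~30 mm), lateral force ~2 N. Lift 25 mm.

drive_tool([
  [1,0,0,0,0,0,0],
  [1,0,0,0,0,0,0],
  [1,0,0,0,0,0,0],
  [1,0,0,0.2,0,0,0],
  [1,0,0,0.4,0,0,0],
  [1,0,0,0.6,0,0,0],
  [1,0,0,0.8,0,0,0],
  [1,0,0,1,0,0,0],
  [1,0,0,1,0,0,0],
  [1,0,0,1,0,0,0],
  [1,0,0,1,0,0,0],
], squeeze=35)

```text
t: 4.42
tool_pos: [0.5316, -0.0462, 0.2735]
orientation: [-3.069, -0.671, 0.0]
force: [-0.1, 0.3, -3.5]
opening: 0.0292
```

```bash
python3 pic.py p3
```

```text
4.5167 [ 0.5314 -0.0462  0.2732] [-0.5 -0.6 -4.3] [-0.03  0.    0.05] 0.0296 yaw y -1.14 [-0.18 -0.06  1.63 -0.    1.57  0.96]
```

View pics/p3.png

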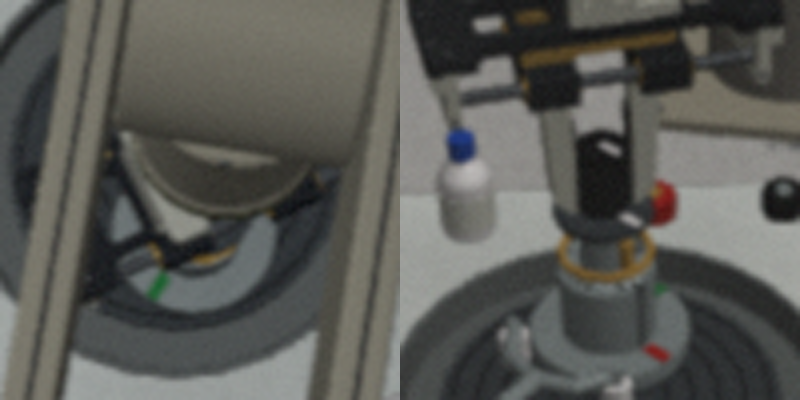

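Flange clear of the brass ring with the key visible above it at (628,250); weight ~4 N. Turning a quarter turn anticlockwise.

drive_tool([
  [1,0,0,0,0,0,0.1],
  [1,0,0,0,0,0,0.2],
  [1,0,0,0,0,0,0.3],
  [1,0,0,0,0,0,0.4],
  [1,0,0,0,0,0,0.5],
  [1,0,0,0,0,0,0.6],
  [1,0,0,0,0,0,0.7],
  [1,0,0,0,0,0,0.8],
  [1,0,0,0,0,0,0.9],
  [1,0,0,0,0,0,1.0],
  [1,0,0,0,0,0,1.1],
  [1,0,0,0,0,0,1.2],
  [1,0,0,0,0,0,1.3],
  [1,0,0,0,0,0,1.4],
  [1,0,0,0,0,0,1.5],
  [1,0,0,0,0,0,1.571],
  [1,0,0,0,0,0,1.571],
  [1,0,0,0,0,0,1.571],
])

```text
t: 6.02
tool_pos: [0.5318, -0.0461, 0.2735]
orientation: [1.698, 2.643, 0.001]
force: [2.5, 0.7, -5.0]
opening: 0.0296
```

```bash
python3 pic.py p4
```

```text
6.1167 [ 0.5318 -0.0461  0.2735] [ 3.4  0.5 -5.5] [ 0.19 -0.9  -0.06] 0.0298 yaw y 0.429 [-0.18 -0.06  1.63  0.    1.57 -0.61]
```

View pics/p4.png

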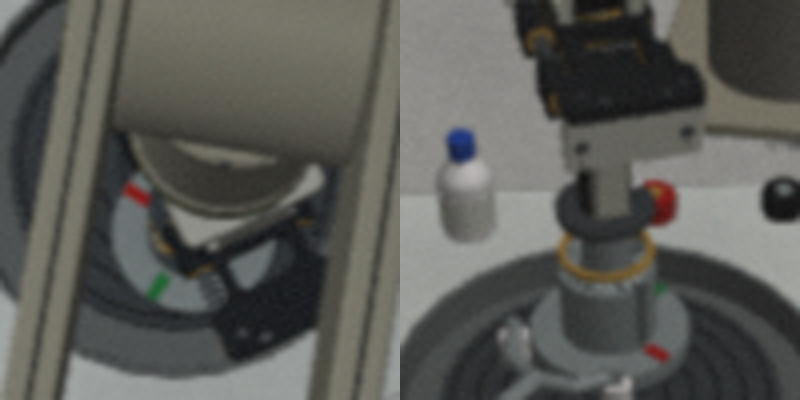

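drive_tool([
  [1,0.02,0,-0.1,0,0,0],
  [1,0.02,0,-0.2,0,0,0],
  [1,0.02,0,-0.3,0,0,0],
  [1,0.02,0,-0.35,0,0,0],
  [1,0.02,0,-0.4,0,0,0],
  [1,0.02,0,-0.4,0,0,0],
])

```text
t: 6.62
tool_pos: [0.532, -0.0462, 0.2632]
orientation: [-1.695, -2.645, 0.0]
force: [1.0, 0.8, -5.4]
opening: 0.0298
```

```bash
python3 pic.py p5
```

```text
6.7167 [ 0.532  -0.0462  0.2634] [ 1.2 -0.  -4.4] [ 0.   -0.49 -0.03] 0.0293 yaw y 0.431 [-0.18 -0.06  1.64 -0.    1.55 -0.61]
```

Key has entered a slot (≈3 mm below rim height with no upward force). Continue down to home.

drive_tool([
  [1,0.01,0,-0.12,0,0,0],
  [1,0.01,0,-0.24,0,0,0],
  [1,0.01,0,-0.36,0,0,0],
  [1,0.01,0,-0.48,0,0,0],
  [1,0.01,0,-0.6,0,0,0],
  [1,0.01,0,-0.7,0,0,0],
  [1,0.01,0,-0.78,0,0,0],
  [1,0.01,0,-0.83,0,0,0],
  [1,0.01,0,-0.83,0,0,0],
  [1,0.01,0,-0.83,0,0,0],
], squeeze=50)

```text
t: 7.55
tool_pos: [0.5322, -0.0462, 0.2443]
orientation: [1.695, 2.645, 0.0]
force: [-6.7, 0.7, 8.1]
opening: 0.0296
```

```bash
python3 pic.py p6
```

```text
7.65 [ 0.5322 -0.0462  0.2444] [-7.   1.   7.2] [0.14 1.14 0.05] 0.0293 yaw y 0.431 [-0.18 -0.05  1.67 -0.    1.52 -0.61]
```

View pics/p6.png

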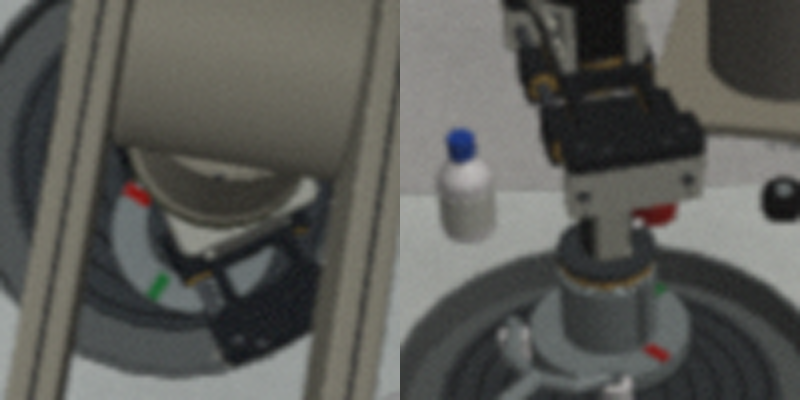

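drive_tool([
  [1,-0.02,0,-0.05,0,0,0],
  [1,-0.02,0,-0.1,0,0,0],
  [1,-0.02,0,-0.15,0,0,0],
  [1,-0.02,0,-0.15,0,0,0],
  [1,-0.02,0,-0.15,0,0,0],
  [1,-0.02,0,-0.15,0,0,0],
])

```text
t: 8.15
tool_pos: [0.5323, -0.0462, 0.2426]
orientation: [1.693, 2.643, 0.001]
force: [-8.7, 2.4, 17.6]
opening: 0.0292
```

```bash
python3 pic.py p7
```

```text
8.25 [ 0.5323 -0.0462  0.2426] [-10.1   0.9  17.8] [0.28 1.83 0.02] 0.0293 yaw y 0.431 [-0.18 -0.05  1.68 -0.    1.51 -0.61]
```

drive_tool([
  [1,-0.03,0,0,0,0,0],
  [1,-0.05,0,-0.03,0,0,0],
  [1,-0.05,0,-0.05,0,0,0],
  [1,-0.05,0,-0.05,0,0,0],
  [1,-0.05,0,-0.05,0,0,0],
  [1,-0.05,0,-0.05,0,0,0],
])

```text
t: 8.75
tool_pos: [0.5321, -0.0462, 0.2425]
orientation: [1.692, 2.641, 0.004]
force: [-6.4, 2.6, 22.1]
opening: 0.0296
```

```bash
python3 pic.py p8
```

```text
8.85 [ 0.5321 -0.0462  0.2425] [-6.4  2.8 20.9] [0.33 1.5  0.03] 0.0297 yaw y 0.431 [-0.18 -0.05  1.68  0.    1.51 -0.61]
```

View pics/p8.png

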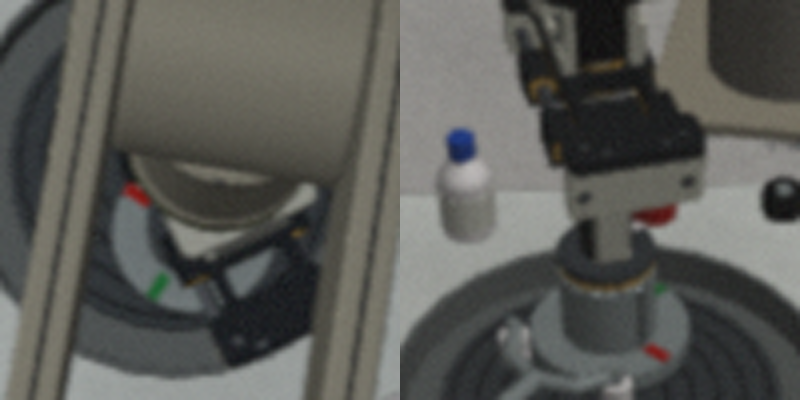

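The specimen has stopped on the plate. Extra push raised the force from 18 to 21 N with no further descent, and the TCP is 6.1 mm below the spring-carried height. In the picture the flange (lower edge near (607,283)) sits lower than at the start, and the red and green marks and the bystanders in view are unmoved.

Run:
```python
from h import *
a=robot.read_camera("scene")["image"]; cv2.imwrite("pics/end.png",a[:,:,::-1]); print(robot.read_state()["force"].round(1)); print(robot.close_job())
```

```text
[-6.1  2.  20.9]
the job is handed in; nothing more can be done
None
```

I lifted the piston 25 mm so the key cleared the sleeve and turned it a quarter turn anticlockwise. I then pushed it down until it stopped on the plate. The job was handed in at about 9 s with the piston still held and pressed; no verdict is reported.

**Last checks:**
- **Height:** the grip centre works out at about 34.9 mm above the rim, from the TCP drop and assuming no slip in the fingers (home is 35 mm). A further push raised the force from 18 to 21 N while the TCP moved only 0.1 mm.
- **Press on the plate:** the 21 N vertical force, less the spring and piston weight, leaves about 11 N on the plate by estimate.
- **Grip:** 50 N, with the opening steady at about 30 mm.
- **Key in the green keyway:** the commanded turn was 1.571 rad (the measured yaw change agrees), and the key dropped past the rim with no upward force. I could not see the key or the white lines after the turn, because the gripper and arm hid them, so this rests on force and height.

**Disagreed:** a side force of about 6 N on the tool, from the shaft leaning on the bore, was never fully relieved.

**Bystanders:** those visible in the close-up pictures had not moved. I saved a last full scene picture but did not inspect it.

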